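# Set the tilted vise to the gap gauge

## Task

Take the yellow-handled gauge out of the wooden rack and slide its blade down between the jaws of the tilted blue vise until its shoulder plate rests flat on the jaw tops. With the blade sitting there, let go and push the vise's black knob so that the sliding jaw closes up and the blade is held snugly against the fixed jaw; leave the gauge there. Do not disturb the red-handled gauge, the can, the tub or the spanner.

Things in the scene. Friction and masses are not known exactly. Their poses are not given: they have to be found in the camera images.
- gauge: Yellow-handled gap gauge, 133 mm, 0.25 kg, upright in a rack slot, symmetric. Origin: centre of shoulder plate's underside; z up the handle, y = thickness. Steel blade 45 (x) by 8 mm (y), z 0 to -55 mm, the last 12 mm only 36 by 5. Shoulder plate 60 (x) by 40 (y), z 0 to 8 mm. Handle 40 (x) by 24 mm (y), z 8 to 78 mm.
- other_gauge: The same kind of gauge with a red handle and a 5 mm blade, in the rack's other slot; leave it alone. Same origin and axes.
- rack: Fixed wooden gauge rack, 80 (x) by 186 (y) by 65 mm high, origin at the centre of its underside, z up. Two through-slots, 52 (x) by 17 mm (y), 50 mm either side of the origin along y; the gauges' shoulders rest on its top.
- vise: Fixed blue tilting bench vise, base plate 160 by 130 by 16 mm. Origin at the centre of its underside on the bench, z up. The jaws above are tilted (see block).
- block: Fixed tilted vise block. Origin: level with the jaw tops (128 mm above the bench), where the gauge's origin ends up. z: out of the slot, leaning 30 deg to the vise's -x (robot's) side; insert along -z. y: across the gap, level. Fixed jaw face at y=+4 mm (34 mm thick), sliding jaw face at y=-14 mm + jaw. Slot x -26 to +26 mm between 16 mm end walls (y to -36), 62 mm deep. All tops at z=0.
- jaw (a joint): Sliding jaw, m: 0 fully open (18 mm gap), gap = 18 mm minus this value, 0.010 when closed on the 8 mm blade, up to 0.016 when empty. It starts between 0.001 and 0.004; moves along block +y; friction about 3 N, stays where it is left.
- jaw_face (a point): Point on the sliding jaw's inner face, at the level of the jaw tops, middle of the slot's length; axes as block.
- jaw_knob (a point): Centre of the outer (-y) flat face of the sliding jaw's black round push knob (48 mm diameter, 14 mm thick, its axis along block y, 30 mm below the level of the jaw tops, on a 16 mm rod). Push it along block +y to close the jaw. Axes as block.
- can: Spray can, 66 mm diameter, 190 mm tall, origin at centre of underside; bystander.
- tub: Cardboard tub, 84 mm across the rim, 100 mm tall, origin at centre of underside; bystander.
- spanner: Spanner, 170 mm long, lying flat on the bench along x, beyond the push knob (on its -y side); origin under its middle; bystander.
Things that resemble listed ones, but are neither listed nor needed, are in the scene too. What is meant by the gauge is not purple, and is the smaller of those in its own colour.

How it is judged (in metres and radians):
On the way:
1. the yellow gauge's blade is in the vise slot with its shoulder on the jaw tops while the jaw is still open (joint below 7 mm) (z of gauge in the frame of block between -0.004 and 0.003 m and x of gauge in the frame of block between -0.006 and 0.006 m and y of gauge in the frame of block between -0.014 and 0.004 m and angle between the z axis of gauge and the z axis of block, either way round below 0.12 rad and value of joint jaw below 0.007 m), for 0.2 s.
At the end, for the whole second after the job is handed in: The yellow gauge is in the vise slot, shoulder on the jaw tops (its origin within 3 mm above or 4 mm below, 6 mm along the slot), blade against the fixed jaw (within 3 mm) and square to the vise (within 0.08 rad), the sliding jaw closed on it (joint 8.3 to 12.5 mm), at rest (z of gauge in the frame of block between -0.004 and 0.003 m and x of gauge in the frame of block between -0.006 and 0.006 m and y of gauge in the frame of block between -0.003 and 0.003 m and angle between the z axis of gauge and the z axis of block, either way round below 0.08 rad and angle between the y axis of gauge and the y axis of block, either way round below 0.08 rad and value of joint jaw between 0.0083 and 0.0125 m and linear speed of gauge below 0.02 m/s); the robot touches nothing.
It fails at once if the red gauge is pulled or knocked (moved over 15 mm) (distance of other_gauge from where it was at the start of the episode above 0.015 m).
It fails at once if the can is disturbed (moved over 30 mm) (distance of can from where it was at the start of the episode above 0.03 m).
It fails at once if the tub is disturbed (moved over 30 mm) (distance of tub from where it was at the start of the episode above 0.03 m).
It fails at once if the spanner is disturbed (moved over 30 mm) (distance of spanner from where it was at the start of the episode above 0.03 m).
It also fails if it takes over 54 s, if anything falls off the work surface, if the arm or the gripper's body presses on something with over 40 N, if the wrist force passes 120 N, or if a joint passes its speed limit or range.

## Robot

A 7-joint arm with a two-finger parallel gripper is mounted at the origin on the work surface. World frame = base frame: x ahead of the robot, y to its left, z up, the work surface at z = 0. Lengths are in m, angles in degrees, forces in N, time in s.
With the tool pointing down it reaches from about 0.4 to 0.85 m from the base axis. Payload 6.9 kg.
Tool frame: the origin (TCP) lies midway between the tips of the shut fingers; the grasp point (between the pads) lies 19 mm behind it; z points along the fingers, y is the line along which they close (so a half turn about z gives the same grasp; the last joint's range is limited). The gripper opens to 85 mm and grips with 20 to 120 N. Pads are 22 mm wide; open, the fingers measure 114 mm over their backs; the gripper's body (76 mm by 85 mm) begins 54 mm behind the grasp point. The pads swing forward as they close: fully open they stand 13 mm farther back than shut.
Start: joints at [72.852, 29.078, -13.613, 85.955, 7.202, 65.827, -8.869], TCP at [0.246, -0.574, 0.231] pointing down, gripper open.
Joint ranges: [-176.47, 176.47], [-13.61, 117.27], [-81.72, 77.17], [0.22, 143.17], [-87.28, 267.28], [10, 112.55], [-165.47, 165.47]. Speed limits (degrees/s): [136.94, 136.94, 180, 180, 180, 180, 180].

## Interface

Orientations are given as a 3x3 rotation matrix whose columns are the frame's x, y, z axes.
In Python, from plant import bot, ungrasp, grab, planner, camera, camera_info, nets gives the robot as it stands. Calls block until the motion is done:
- bot.move_to(position, orientation): joint-space move of the TCP to a pose.
- bot.move_l(position, speed=0.15, rotation=None, max_force=None): straight line of the TCP; rotation=None keeps the orientation; speed is the mean speed in m/s. With max_force (N) it stops when the force on the tool has changed by that much, and returns True; else False.
- bot.goto_joints(angles): joint-space move.
- ungrasp() and grab(grasp_force=None): open the fingers fully, or close them until they stop; grasp_force is the grip in N (None keeps the last).
- bot.hold(seconds).
- planner.ik(position, orientation): joint angles nearest the present ones, or None.
- bot.read_state(): the state.
- camera(name): name is "scene" or "side" or "wrist"; returns the picture (420x560x3 uint8, red, green, blue); there is no depth.
- camera_info(name): a dict with "intrinsics" (3x3 intrinsics, pixels), "k1" (the pictures are not rectified: a ray, as slopes to the right and down, at radius r is drawn at 1 + k1 r^2 times it, then the intrinsics apply), "position" and "rotation" of the camera in the world; the wrist camera has in their place "T_tool_cam" (4x4, takes a point from camera to tool coordinates, whose origin is the TCP and whose axes are the flange's). Camera axes: x right, y down, z forward; pixel columns grow to the right and rows downward; lengths in m; the calibration is good to about 2 mm. A picture is of the moment at which its call begins: read the wrist's pose just before it. camera_info takes no time and is no camera call.
A pose or a line that the arm cannot do raises bot.PlanningError and nothing moves.
- bot.sign_off(): hands the job in; it is judged then, once.
Trained networks look in the newest picture that a camera, given by its name, has taken for a name from the list of things; names that differ only in an ending like _2 or _b are one class to them, and where a whole thing is asked for, a point or a joint stands for the part that bears it (a point fixed in the world has none). Each returns a list of dicts, best first, with "score" (0 to 1); they miss things now and then, are a little off and sometimes report something else, mostly with a low value. They report only what shows in the picture. A call takes as long as a camera call. They do not tell look-alikes from the thing itself.
- nets.recognise(camera, label): "at" ([column, row] in pixels, amid what is visible of it).
- nets.cut_out(camera, label): "mask" (420x560 bool, what is visible of it) and "at" ([column, row] in pixels, amid what is visible of it).
- nets.mark_of(camera, label): "at" ([column, row] in pixels: a listed point, or the origin of a listed thing).
The state is a dict: "t": time; "qpos": joint angles; "joint_velocities": joint speeds; "tau": joint torques, N m; "tool_pos": TCP position; "ee_rot": TCP orientation; "ft_force": force on the tool from outside, world axes, zero at the start; "ft_torque": the same for the moment, N m; "width": opening from 0.0 (shut) to 1.0 (fully open); "grasp_force": force on a finger pad.
Only numpy, scipy, OpenCV 4.12 (cv2) and the standard library are available. Lean on these libraries where they do the work, as an engineer would, in place of code of your own. Each camera call takes 0.05 s, during which the arm holds its last target. There are 200 camera calls.

## Working session

There is one attempt and no reset: what is moved stays moved. The work goes in short steps, each a Python script; the robot and the scene stay as the last script left them, time stands still between calls to the robot, and variables do not carry over. Pictures are saved under pics/ and viewed, at most 10 in all, crops included, and the job is handed in when it is done.

```bash
mkdir -p pics; ls; cat > h.py <<'E'
import numpy as np, cv2
from plant import bot, ungrasp, grab, planner, camera, camera_info, nets
def snap(name,fn=None):
    s=bot.read_state(); im=camera(name)
    if fn: cv2.imwrite('pics/'+fn,im[:,:,::-1])
    return im,s
def cam(name,s=None):
    c=camera_info(name); K=np.array(c['intrinsics']);k1=c['k1']
    if name=='wrist':
        T=np.array(c['T_tool_cam']);R=np.array(s['ee_rot'])
        return K,k1,R@T[:3,:3],R@T[:3,3]+np.array(s['tool_pos'])
    return K,k1,np.array(c['rotation']),np.array(c['position'])
def ray(C,uv):
    K,k1,R,p=C
    d=np.array([(uv[0]-K[0,2])/K[0,0],(uv[1]-K[1,2])/K[1,1]]); q=d.copy()
    for _ in range(30): q=d/(1+k1*(q@q))
    v=R@np.array([q[0],q[1],1]); return p,v/np.linalg.norm(v)
def proj(C,X):
    K,k1,R,p=C; c=(np.atleast_2d(X)-p)@R; q=c[:,:2]/c[:,2:]
    q=q*(1+k1*(q**2).sum(1))[:,None]; return q*[K[0,0],K[1,1]]+[K[0,2],K[1,2]]
def tri(rs):
    A=0;b=0
    for p,v in rs:
        M=np.eye(3)-np.outer(v,v);A=A+M;b=b+M@p
    x=np.linalg.solve(A,b); return x,[np.linalg.norm((np.eye(3)-np.outer(v,v))@(x-p)) for p,v in rs]
def atz(C,uv,z):
    p,v=ray(C,uv); return p+v*(z-p[2])/v[2]
E
python3 - <<'E'
from h import *
np.set_printoptions(precision=4,suppress=True)
C={}
for n in ['scene','side']:
    im,s=snap(n,n+'0.png'); C[n]=cam(n); print(n,C[n][3],C[n][2][:,2])
    for l in ['gauge','other_gauge','rack','vise','block','jaw_face','jaw_knob','can','tub','spanner']:
        print(n,l,[(round(r['score'],2),np.round(r['at'],1).tolist()) for r in nets.mark_of(n,l)[:4]])
E
```

```text
pics
scene [1.0393 0.5188 0.779 ] [-0.4683 -0.5529 -0.6892]
scene gauge [(0.82, [313.9, 267.9]), (0.72, [394.2, 273.6]), (0.71, [361.6, 219.7])]
scene other_gauge [(0.59, [425.9, 306.5]), (0.2, [237.7, 179.7])]
scene rack [(0.67, [403.0, 309.0])]
scene vise [(0.57, [259.4, 235.3])]
scene block [(0.98, [261.2, 194.2])]
scene jaw_face [(0.81, [258.4, 192.6])]
scene jaw_knob [(0.56, [237.5, 176.2])]
scene can [(0.6, [250.6, 328.2])]
scene tub [(0.94, [331.5, 353.0])]
scene spanner [(0.76, [191.8, 178.2])]
side [0.5621 1.0081 0.9221] [ 0.0185 -0.78   -0.6255]
side gauge [(0.9, [349.8, 243.6]), (0.8, [315.6, 288.8]), (0.57, [281.0, 252.7])]
side other_gauge [(0.86, [312.1, 326.7]), (0.38, [278.2, 186.4])]
side rack [(0.89, [313.3, 326.7])]
side vise [(0.74, [278.9, 223.3])]
side block [(0.75, [284.8, 188.0])]
side jaw_face [(0.84, [279.1, 188.0])]
side jaw_knob [(0.62, [284.2, 175.5])]
side can [(0.91, [210.5, 268.4])]
side tub [(0.72, [235.3, 313.7])]
side spanner [(0.5, [279.7, 170.7])]
```

View pics/scene0.png

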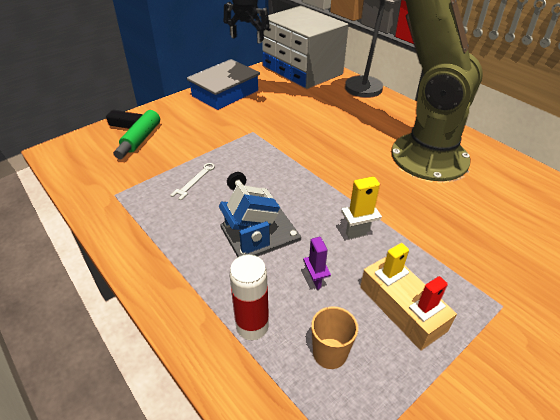

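View pics/side0.png

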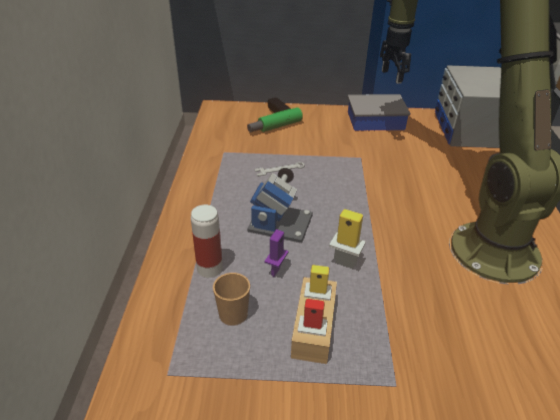

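```bash
python3 - <<'E'
from h import *
np.set_printoptions(precision=4,suppress=True)
A,B=cam('scene'),cam('side')
P=lambda n,a,b:print(n,*tri([ray(A,a),ray(B,b)]))
P('rack',[403,309],[313.3,326.7]);P('vise',[259.4,235.3],[278.9,223.3]);P('block',[261.2,194.2],[284.8,188]);P('face',[258.4,192.6],[279.1,188])
P('knob',[237.5,176.2],[284.2,175.5]);P('can',[250.6,328.2],[210.5,268.4]);P('tub',[331.5,353],[235.3,313.7]);P('span',[191.8,178.2],[279.7,170.7])
G=[[313.9,267.9],[394.2,273.6],[361.6,219.7],[425.9,306.5]];H=[[349.8,243.6],[315.6,288.8],[281,252.7],[312.1,326.7]]
for g in G:
    for h in H:
        x,e=tri([ray(A,g),ray(B,h)])
        if e[0]<.01: print(g,h,x,e[0])
E
```

```text
rack [0.5007 0.2901 0.0046] [np.float64(0.0007959925669935366), np.float64(0.0007959925669935429)]
vise [ 0.5971 -0.0759  0.0021] [np.float64(0.0009363589970554364), np.float64(0.0009363589970552759)]
block [ 0.5833 -0.081   0.1252] [np.float64(0.0013170937332706628), np.float64(0.0013170937332706697)]
face [ 0.5969 -0.0728  0.1364] [np.float64(0.0037700097484676736), np.float64(0.00377000974846755)]
knob [ 0.5853 -0.1691  0.1149] [np.float64(0.006530599747728774), np.float64(0.006530599747728765)]
can [ 0.7687  0.111  -0.006 ] [np.float64(0.0027896382569861963), np.float64(0.002789638256986222)]
tub [0.6855 0.2615 0.0015] [np.float64(0.001961148859697029), np.float64(0.0019611488596970685)]
span [ 0.6054 -0.3748 -0.0081] [np.float64(0.006851592314269073), np.float64(0.006851592314268981)]
[313.9, 267.9] [281, 252.7] [0.5879 0.1043 0.0487] 0.008074048989449727
[394.2, 273.6] [315.6, 288.8] [0.5004 0.2468 0.0841] 0.0018761517097140303
[361.6, 219.7] [349.8, 243.6] [0.4131 0.0815 0.0684] 0.008804586031676814
[425.9, 306.5] [312.1, 326.7] [0.5063 0.3359 0.0658] 0.0013514551370476095
```

Scene view: the yellow gauge to take is the smaller one, in the rack at (395,265), with the red one beside it at (432,297). The bigger yellow one at (364,205) stands in a grey stand, and the purple one at (317,262) is a decoy. The vise is at (257,220) with its knob at (237,181), and the spanner lies beyond it. The side view agrees. Triangulated heights are plausible, so next I look from close by with the wrist camera.

```bash
cat >> h.py <<'E'
np.set_printoptions(precision=4,suppress=True)
def Rz(a): c,s=np.cos(a),np.sin(a); return np.array([[c,-s,0],[s,c,0],[0,0,1.]])
def Ry(a): c,s=np.cos(a),np.sin(a); return np.array([[c,0,s],[0,1,0],[-s,0,c]])
DOWN=np.diag([1.,-1,-1])   # tool x=+x, y=-y, z down
def Rblk(yaw): return Rz(yaw)@Ry(-np.pi/6)
def Rtool(Rb,flip=False): return Rb@(Rz(np.pi) if flip else np.eye(3))@DOWN
E
python3 - <<'E'
from h import *
print(np.array(camera_info('wrist')['T_tool_cam'])); print(np.array(camera_info('wrist')['intrinsics']),camera_info('wrist')['k1'])
print(bot.read_state()['t'],bot.read_state()['ee_rot'])
b=np.array([.588,-.078,.128]);Rb=Rblk(0)
for f in (0,1):
  for nm,p,R in [('view',b+Rb[:,2]*.2,Rtool(Rb,f)),('ins',b+Rb[:,2]*.026,Rtool(Rb,f)),('rackv',[.46,.25,.33],Rtool(np.eye(3),f)),('rack',[.5,.245,.091],Rtool(np.eye(3),f)),('push',[.6,-.2,.09],Rtool(np.eye(3),f)),('pushT',[.6,-.2,.09],Rtool(Rb,f))]:
    print(f,nm,planner.ik(np.array(p),R))
E
```

```text
[[-0.0004 -0.9658 -0.2594  0.0664]
 [ 1.     -0.0004 -0.0002 -0.    ]
 [ 0.0001 -0.2594  0.9658 -0.1415]
 [ 0.      0.      0.      1.    ]]
[[344.2532   0.     277.4374]
 [  0.     344.2532 208.4613]
 [  0.       0.       1.    ]] -0.05144668641913996
1.1 [[ 0.9192  0.3938 -0.    ]
 [ 0.3938 -0.9192  0.0001]
 [-0.     -0.0001 -1.    ]]
0 view [ 54.2505   0.2106 -44.3491 123.1069 -10.4467  27.5101 -72.0433]
0 ins [ -7.2801  21.5165  20.3081 127.9592 -82.2038  12.2939  -1.4682]
0 rackv [  13.7279   27.7223  -72.0077   90.5486   26.593    81.2479 -150.4807]
0 rack [  -9.6356   33.8937  -29.4121  106.5877   22.6326   45.3694 -141.0386]
0 push [ 23.025   37.3217 -11.3149  94.8816   9.1107  48.6985 -82.0581]
0 pushT [  64.3466   47.8482  -70.2367  122.306    91.3028   36.0639 -153.8941]
1 view [ 43.8276   0.0915 -33.9283 123.1876 -10.6264  27.5135 108.0673]
1 ins [ 35.0345  23.2536 -37.2346 127.5379  76.7172  12.217   20.6853]
1 rackv [ 15.0471  29.595  -76.1171  90.5378  28.9032  82.7237  26.9145]
1 rack [  5.3819  41.7958 -56.775  106.4046  42.3312  55.8843  19.621 ]
1 push [ 44.2819  44.9928 -50.3563  94.5836  39.143   59.5918  71.4099]
1 pushT [ 53.6588  37.2486 -47.5496 122.4281  90.7821  16.7978  23.4012]
```

```bash
python3 - <<'E'
from h import *
b=np.array([.588,-.078,.128]);Rb=Rblk(0)
def look(n):
    im,s=snap('wrist',n); C=cam('wrist',s); print(n,s['t'],s['tool_pos'],s['qpos'])
    np.savez('pics/'+n[:-4],C1=C[0],k=C[1],R=C[2],p=C[3])
    return C
def marks(C,ls):
    for l in ls: print(l,[(round(r['score'],2),np.round(r['at'],1).tolist()) for r in nets.mark_of('wrist',l)[:3]])
L=['vise','block','jaw_face','jaw_knob']
bot.move_to(b+Rb[:,2]*.13,Rtool(Rb,0)); C=look('w1.png'); marks(C,L)
bot.move_to(b+Rb[:,2]*.13+np.array([0,-.07,0]),Rtool(Rb,0)); C=look('w1b.png'); marks(C,L)
bot.move_to([.47,.25,.25],Rtool(np.eye(3),0)); C=look('w2.png'); marks(C,['gauge','other_gauge','rack'])
bot.move_to([.47,.21,.25],Rtool(np.eye(3),0)); C=look('w2b.png'); marks(C,['gauge','other_gauge','rack'])
E
```

```text
w1.png 3.1333 [ 0.5232 -0.0788  0.2406] [ 37.2203   8.7828 -32.6517 126.0447   5.911   16.7252 -89.1275]
vise [(0.95, [276.2, 226.5]), (0.33, [398.8, 215.1])]
block [(0.56, [276.6, 191.8])]
jaw_face [(0.73, [289.4, 198.5])]
jaw_knob [(0.8, [398.4, 213.2])]
w1b.png 3.7917 [ 0.5227 -0.1497  0.2403] [ 51.7236  11.5043 -38.2545 123.5003  -2.2387  18.4196 -72.3979]
vise [(0.86, [213.7, 225.7])]
block [(0.73, [191.1, 189.5])]
jaw_face [(0.6, [202.0, 197.9])]
jaw_knob [(0.85, [317.6, 215.5])]
w2.png 5.525 [0.4705 0.2486 0.2498] [  -9.154    21.505   -30.6216   98.0653   12.0615   63.7345 -133.4973]
gauge [(0.84, [444.6, 240.4]), (0.71, [284.8, 159.3]), (0.56, [418.2, 51.8])]
other_gauge [(0.79, [182.1, 150.9])]
rack [(0.81, [241.6, 149.2])]
w2b.png 6.0083 [0.4705 0.2076 0.25  ] [  -4.7217   19.8118  -30.4377  100.5035   11.2004   62.717  -129.0915]
gauge [(0.93, [401.3, 239.8]), (0.81, [370.4, 51.8]), (0.77, [242.1, 156.3])]
other_gauge [(0.56, [140.9, 148.7])]
rack [(0.98, [204.5, 150.1])]
```

```bash
python3 - <<'E'
from h import *
a=cv2.imread('pics/w1.png')[110:330,150:470];b=cv2.imread('pics/w2.png')[60:280,90:410]
for n,i in(('c1',a),('c2',b)): cv2.imwrite(f'pics/{n}.png',cv2.resize(i,None,fx=2.5,fy=2.5,interpolation=cv2.INTER_CUBIC))
def ld(n):
    d=np.load(f'pics/{n}.npz');return d['C1'],float(d['k']),d['R'],d['p']
W1,W1b,W2,W2b=map(ld,['w1','w1b','w2','w2b']);A,B=cam('scene'),cam('side')
P=lambda n,*a:print(n,*tri([ray(c,u) for c,u in a]))
P('block',(W1,[276.6,191.8]),(W1b,[191.1,189.5]),(A,[261.2,194.2]),(B,[284.8,188]))
P('face',(W1,[289.4,198.5]),(W1b,[202,197.9]),(A,[258.4,192.6]),(B,[279.1,188]))
P('knob',(W1,[398.4,213.2]),(W1b,[317.6,215.5]))
P('vise',(W1,[276.2,226.5]),(W1b,[213.7,225.7]),(A,[259.4,235.3]),(B,[278.9,223.3]))
P('gauge',(W2,[284.8,159.3]),(W2b,[242.1,156.3]),(A,[394.2,273.6]),(B,[315.6,288.8]))
P('red',(W2,[182.1,150.9]),(W2b,[140.9,148.7]),(A,[425.9,306.5]),(B,[312.1,326.7]))
P('rack',(W2,[241.6,149.2]),(W2b,[204.5,150.1]),(A,[403,309]),(B,[313.3,326.7]))
print('at z: block',atz(W1,[276.6,191.8],.128),atz(W1b,[191.1,189.5],.128),'gauge',atz(W2,[284.8,159.3],.065),atz(W2b,[242.1,156.3],.065),'red',atz(W2,[182.1,150.9],.065),atz(W2b,[140.9,148.7],.065))
E
```

```text
block [ 0.5899 -0.0772  0.1313] [np.float64(0.0039825653064598345), np.float64(0.006115733836152315), np.float64(0.0033340699577185393), np.float64(0.007360748730688079)]
face [ 0.5918 -0.0867  0.1246] [np.float64(0.0020702567296144213), np.float64(0.001298021717747537), np.float64(0.005227125289898992), np.float64(0.007239417384736082)]
knob [ 0.5812 -0.1842  0.1058] [np.float64(0.0013118685181443906), np.float64(0.0013118685181442514)]
vise [ 0.5951 -0.0764  0.0008] [np.float64(0.0019902084956254255), np.float64(0.002233660258366009), np.float64(0.0017621092791738028), np.float64(0.0022399743668458016)]
gauge [0.4996 0.2424 0.0795] [np.float64(0.0005766281354387668), np.float64(0.003685458443329358), np.float64(0.004327830364706571), np.float64(0.0015284231378942126)]
red [0.507  0.3369 0.0672] [np.float64(0.0017378659126450126), np.float64(0.0017481146133625676), np.float64(0.0017514624477134185), np.float64(0.0012396100830132403)]
rack [0.5008 0.2893 0.0038] [np.float64(0.0007805009659046414), np.float64(0.00013537635504391672), np.float64(0.0011370850023519217), np.float64(0.0007875735329867538)]
at z: block [ 0.5951 -0.0778  0.128 ] [ 0.5967 -0.0788  0.128 ] gauge [0.4973 0.2419 0.065 ] [0.5004 0.241  0.065 ] red [0.5057 0.3388 0.065 ] [0.5084 0.3369 0.065 ]
```

View pics/c1.png

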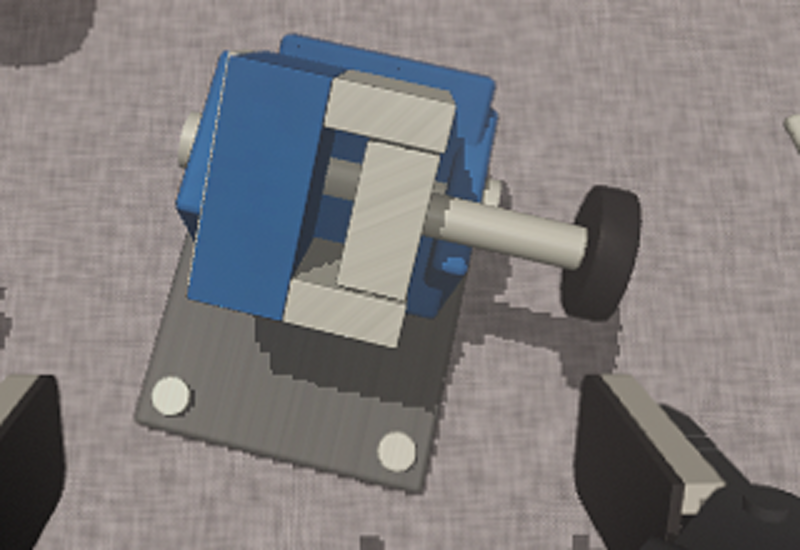

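View pics/c2.png

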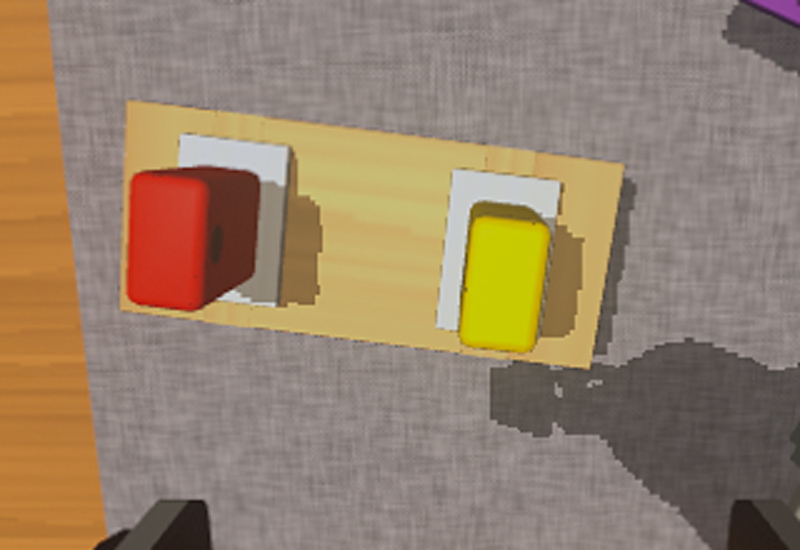

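Crop c1 shows the vise slot from above. The fixed (blue) jaw's face edge runs from (333,80) to (284,319), and the knob is at the right. Crop c2 shows the rack, with the yellow gauge's shoulder corners at (454,170), (562,183) and (437,328). I fit poses to these corners.

```bash
cat > fit.py <<'E'
from h import *
from scipy.optimize import least_squares
def ld(n):
    d=np.load(f'pics/{n}.npz');return d['C1'],float(d['k']),d['R'],d['p']
def sub(n,uv):
    g=cv2.cvtColor(cv2.imread(f'pics/{n}.png'),cv2.COLOR_BGR2GRAY)
    return cv2.cornerSubPix(g,np.float32(uv).reshape(-1,1,2).copy(),(4,4),(-1,-1),(3,30,.01)).reshape(-1,2)
def fit(obs,X,tilt,z0,free=False,x0=(0.55,0.1,0)):
    X=np.array(X,float)
    def W(q): 
        R=Rz(q[2])@(Ry(-np.pi/6) if tilt else np.eye(3)); return X@R.T+[q[0],q[1],q[3] if free else z0]
    f=lambda q:np.concatenate([(proj(C,W(q))-uv).ravel() for C,uv in obs])
    r=least_squares(f,list(x0)+([z0] if free else []),loss='soft_l1'); return r.x,f(r.x).reshape(-1,2),W(r.x)
def un(c,off): return (np.array(c,float)+.5)/2.5-.5+off
V=[(42,4),(42,-36),(26,-36),(26,4),(-26,4),(-26,-36),(-42,-36),(-42,4),(42,38),(-42,38)]
Vc=[(332,80),(455,103),(443,152),(325,125),(299,279),(407,300),(398,347),(283,319),(228,55),(189,297)]
X3=lambda l,z:np.array([(a/1e3,b/1e3,z) for a,b in l])
E
cat > f1.py <<'E'
from fit import *
def go(name,n1,n2,X,c,off,tilt,z0):
    C1,C2=ld(n1),ld(n2); u1=un(c,off)
    for fr in (0,1):
        q,r,_=fit([(C1,u1)],X,tilt,z0,fr); print(name,'hand',q,'rms',np.sqrt((r**2).mean()))
        if not fr: W=_
    s1=sub(n1,u1); s1=np.where(np.linalg.norm(s1-u1,axis=1)[:,None]<2.5,s1,u1)
    p2=proj(C2,W); s2=sub(n2,p2); ok=np.linalg.norm(s2-p2,axis=1)<4; s2=np.where(ok[:,None],s2,p2)
    for fr in (0,1):
        q,r,_=fit([(C1,s1),(C2,s2)],X,tilt,z0,fr); print(name,'both',q,'rms',np.sqrt((r**2).mean()),ok.sum())
go('vise','w1','w1b',X3(V,0),Vc,[150,110],1,.128)
go('rack','w2','w2b',X3([(40,93),(40,-93),(-40,-93),(-40,93)],0),[(127,101),(623,164),(591,368),(121,309)],[90,60],0,.065)
go('gauge','w2','w2b',X3([(30,20),(30,-20),(-30,20)],0),[(454,170),(562,183),(437,328)],[90,60],0,.073)
C=ld('w1'); 
E
python3 f1.py
```

```text
vise hand [ 0.595  -0.0783 -0.2278] rms 1.059780351092295
vise hand [ 0.5965 -0.0784 -0.2268  0.1233] rms 0.7783817473411749
vise both [ 0.5947 -0.0782 -0.2394] rms 1.029464657284525 10
vise both [ 0.5958 -0.0778 -0.2389  0.1246] rms 0.8490813774536249 10
rack hand [ 0.5014  0.2878 -0.1288] rms 0.9401178788642647
rack hand [ 0.5012  0.2884 -0.1286  0.0612] rms 0.36892302994094117
rack both [ 0.5013  0.288  -0.1288] rms 1.0533481160106517 3
rack both [ 0.501   0.2887 -0.1293  0.0609] rms 0.5451114436505725 3
gauge hand [ 0.495   0.2381 -0.1174] rms 0.5187847382807987
gauge hand [ 0.4945  0.238  -0.1184  0.0666] rms 0.07579415775985233
gauge both [ 0.4951  0.2382 -0.12  ] rms 0.7666072197878117 3
gauge both [ 0.4947  0.2385 -0.1235  0.0673] rms 0.5332147357353045 3
```

```bash
python3 - <<'E'
from h import *
R=Rtool(Rz(-.122)); g=np.array([.495,.238,.097])
b=np.array([.5948,-.0782,.128]);Rb=Rblk(-.235)
bot.move_to(g+[0,0,.12],R); bot.move_l(g,speed=.1,max_force=15) and print('touched')
s=bot.read_state();print(s['t'],s['tool_pos'])
grab(60); s=bot.read_state(); print('grip',s['width'],s['grasp_force'],s['ft_force'])
bot.move_l(g+[0,0,.02],speed=.06); bot.move_l(g+[0,0,.2],speed=.15)
s=bot.read_state(); print('lift',s['t'],s['width'],s['grasp_force'],s['ft_force'],s['tool_pos'])
im,s=snap('wrist','w3.png')
for d in (.16,.1,.032):
    print(d,planner.ik(b+Rb[:,2]*d,Rtool(Rb)))
E
```

```text
7.875 [0.4954 0.2382 0.0976]
grip 0.274841273666264 59.00121331214905 [-0.2111  0.0631  2.2239]
lift 10.2917 0.2723183991968169 58.803863525390625 [-0.1298  0.8328 -2.9701] [0.4946 0.2377 0.2961]
0.16 [  16.2587    4.9275  -18.9577  124.6038   24.1383   23.4529 -125.5947]
0.1 [  13.7427   11.9577  -16.5763  126.3692   40.7844   16.7645 -141.7926]
0.032 [-29.1976  25.3428  42.9301 127.381  -79.1374  13.5872 -22.0356]
```

View pics/w3.png

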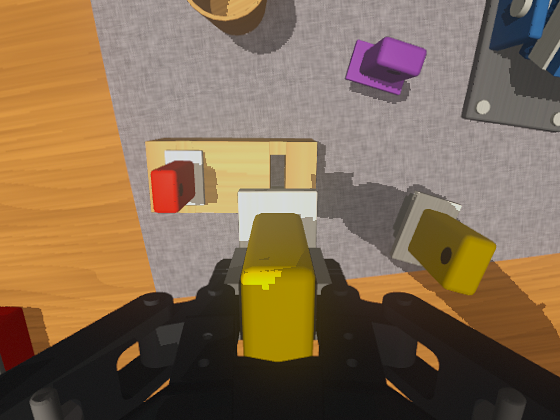

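The gauge is held squarely. Its shoulder's front edge runs from (239,190) to (317,190), centred at u=278 against cx=277.4, so there is no sideways bias. The IK branch prefers the half-turned wrist for insertion, so I go to a standoff there and look.

```bash
python3 - <<'E'
from h import *
b=np.array([.5948,-.0782,.128]);Rb=Rblk(-.235)
s=bot.read_state();C=cam('wrist',s);R=np.array(s['ee_rot']);p=np.array(s['tool_pos'])
G=lambda x,y,z:p+R@np.array([x,y,.032-z])
print('pred shoulder top front',proj(C,[G(.03,.02,.008),G(.03,-.02,.008)]))
bot.move_to(b+Rb[:,2]*.15,Rtool(Rb,1)); s=bot.read_state(); print(s['t'],s['qpos'],s['tool_pos'],s['width'])
for d in (.1,.07,.032): print(planner.ik(b+Rb[:,2]*d,Rtool(Rb,1)))
im,s=snap('wrist','w4.png'); C=cam('wrist',s); np.savez('pics/w4',C1=C[0],k=C[1],R=C[2],p=C[3],T=s['tool_pos'],E=s['ee_rot'])
E
```

```text
pred shoulder top front [[319.1595 192.337 ]
 [237.8669 192.3739]]
12.9083 [ 47.3725   9.2123 -55.4702 124.6766  40.7318  26.7161  37.5865] [ 0.522  -0.0605  0.258 ] 0.2731944381259824
[ 37.5247  15.1709 -46.7761 126.1267  57.4081  24.2941  21.5459]
[ 32.4084  18.4113 -41.3241 126.6104  66.7797  22.7241  12.7307]
[ 25.8265  22.2018 -33.2795 126.8171  78.5564  20.186    1.6952]
```

View pics/w4.png

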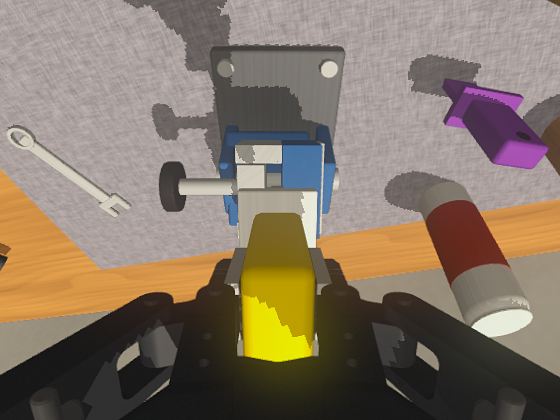

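The gauge hides the near part of the vise. The far walls, the fixed jaw's face edge near (282,144)–(281,188), and the left and right edges are visible. I zoom in on them.

```bash
python3 - <<'E'
from h import *
a=cv2.imread('pics/w4.png')[120:250,205:345]
cv2.imwrite('pics/c4.png',cv2.resize(a,None,fx=4.5,fy=4.5,interpolation=cv2.INTER_CUBIC))
E
```

```text
(no output)
```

View pics/c4.png

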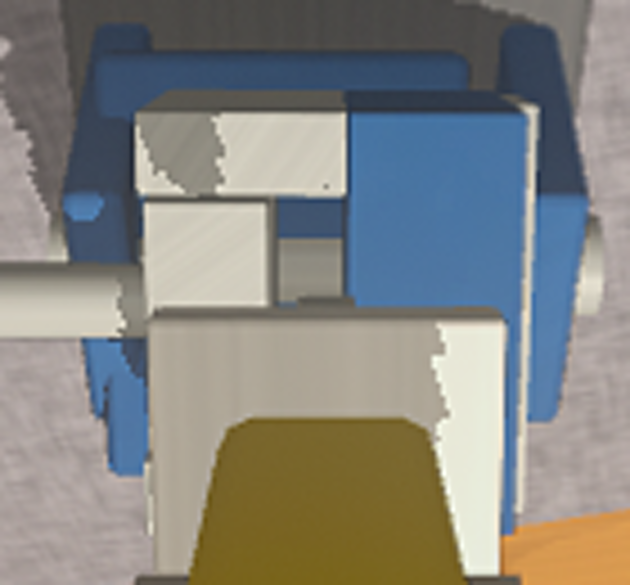

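```bash
cat > f2.py <<'E'
from fit import *
from scipy.spatial.transform import Rotation as Ro
C1,C1b,C4,C2=map(ld,['w1','w1b','w4','w2'])
u1=un(Vc,[150,110]); s1=sub('w1',u1); s1=np.where(np.linalg.norm(s1-u1,axis=1)[:,None]<2.5,s1,u1)
X1=X3(V,0)
_,_,W=fit([(C1,s1)],X1,1,.128); p=proj(C1b,W); s1b=sub('w1b',p); print('w1b shift',(s1b-p).round(1).tolist())
X4=X3([(-42,-36),(-42,4),(-42,38),(-26,4),(-26,-36)],0)
u4=(np.array([(135,112),(347,112),(527,112),(346,197),(135,196)])+.5)/4.5-.5+[205,120]
T=np.array(camera_info('wrist')['T_tool_cam'])
Xr=X3([(40,93),(40,-93),(-40,-93),(-40,93)],0); ur=un([(127,101),(623,164),(591,368),(121,309)],[90,60])
Xg=X3([(30,20),(30,-20)],.008); ug=(np.array([(149,320),(505,320)])+.5)/4.5-.5+[205,120]; # order: tool y+ -> ?
def pc(C,d,w,X):
    K,k,R,p=C; E=R@T[:3,:3].T; R2=E@Ro.from_rotvec(w).as_matrix()@T[:3,:3]; return proj((K,k,R2,p+E@d),X)
def f(q,wr=True):
    d,w=q[6:9],q[9:12]; Rb=Rblk(q[2]); o=np.array([q[0],q[1],.128]); r=[]
    for C,X,u in((C1,X1,s1),(C1b,X1,s1b),(C4,X4,u4)): r.append((pc(C,d,w,X@Rb.T+o)-u).ravel()/1.0)
    r.append((pc(C2,d,w,Xr@Rz(q[5]).T+[q[3],q[4],.065])-ur).ravel())
    r.append(d/.0015); r.append(w/(.004 if wr else 1e-5)); return np.concatenate(r)
for wr in (False,True):
    r=least_squares(f,[.595,-.078,-.235,.5,.288,-.128]+[0]*6,args=(wr,),loss='soft_l1',x_scale=[.01]*12)
    q=r.x; e=f(q,wr)[:-6]; print('vise',q[:3],'rack',q[3:6],'d',q[6:9]*1e3,'w',q[9:12],'rms',np.sqrt((e**2).mean()))
    print('w4 res',e[40:50].round(1))
    # held gauge in tool frame, z known-> from w4
    d4=np.load('pics/w4.npz'); K,k,R,p=C4; E=d4['E']
    Cc=(K,k,E@Ro.from_rotvec(q[9:12]).as_matrix()@T[:3,:3],p+E@q[6:9])
    Rb=Rblk(q[2]); o=np.array([q[0],q[1],.128])
    # gauge pose: x offset, y offset in tool with z slip unknown: solve ex,ey,depth
    def h(g): 
        X=np.array([[.03+g[0],s*.02+g[1],.032-.008+g[2]] for s in (-1,1)]) @E.T+d4['T']
        return proj(Cc,X)
    for sg in (1,-1):
        rr=least_squares(lambda g:(h(g)-ug[::sg]).ravel()/1+0,[0,0,0],x_scale=.01)
        if rr.cost<20: print('gauge in tool (x,y,z mm)',rr.x*1e3,rr.cost)
    # jaw face
    for u in ([272,200],[272,300]):
        uv=(np.array(u)+.5)/4.5-.5+[205,120]; pp,v=ray(Cc,uv); a=Rb.T@(pp-o); b=Rb.T@v; print('jaw face y',(a-b*a[2]/b[2])*1e3)
E
python3 f2.py
```

```text
w1b shift [[1.1, 0.9], [-0.1, 1.0], [-1.3, 0.5], [1.0, -0.2], [0.6, 0.4], [-0.7, -1.6], [-0.5, -0.6], [0.6, -0.7], [1.8, 0.6], [1.0, -0.2]]
vise [ 0.5942 -0.0778 -0.239 ] rack [ 0.5015  0.2883 -0.1284] d [ 0.2578  0.019  -3.273 ] w [ 0. -0.  0.] rms 0.7224257172078286
w4 res [-0.3 -0.1 -0.1 -0.   0.1  0.1  0.  -0.   0.2  0.1]
gauge in tool (x,y,z mm) [-0.8196  0.4985  1.8177] 1.958547785345593e-05
jaw face y [-25.3767 -10.1074   0.    ]
jaw face y [ -6.0081 -10.2237   0.    ]
vise [ 0.5942 -0.0778 -0.2392] rack [ 0.5015  0.2883 -0.1286] d [ 0.2783  0.1002 -3.2474] w [ 0.0003 -0.0001  0.0001] rms 0.7224053962412952
w4 res [-0.3 -0.1 -0.1 -0.   0.2  0.1  0.  -0.   0.2  0.1]
gauge in tool (x,y,z mm) [-0.8145  0.5299  1.8399] 6.470511250280141e-05
jaw face y [-25.3763 -10.1096   0.    ]
jaw face y [ -6.0086 -10.2267   0.    ]
```

Residuals are 0.3 px or less. The vise is at (0.5942, -0.0778) with yaw -0.239. The jaw is at about 3.9 mm, so the gap centre is at y = -3.05 mm. I correct for the tracking error at a standoff, then insert with a force limit.

```bash
cat >> h.py <<'E'
RB=Rblk(-.239); O=np.array([.5942,-.0778,.128]); RT=Rtool(RB,1)
def inb(p): return RB.T@(np.array(p)-O)*1e3
E
python3 - <<'E'
from h import *
t=lambda d,c=np.zeros(3):O+RB@(np.array([-.0008,-.0035,d])+c)
bot.move_l(t(.097),speed=.08,rotation=RT); bot.hold(.2)
s=bot.read_state(); e=np.array([-.8,-3.5,97])-inb(s['tool_pos']); print(s['t'],'err',e,'rot',np.array(s['ee_rot']).T@RT)
c=e/1e3
bot.move_l(t(.095,c),speed=.03,rotation=RT); bot.hold(.1); s=bot.read_state(); print(inb(s['tool_pos']),s['ft_force'])
hit=bot.move_l(t(.028,c),speed=.035,max_force=10)
s=bot.read_state(); print(hit,s['t'],inb(s['tool_pos']),RB.T@s['ft_force'],s['width'])
E
```

```text
13.9667 err [-0.33    0.0663 -0.3821] rot [[ 1.      0.0002  0.0008]
 [-0.0002  1.      0.0002]
 [-0.0008 -0.0002  1.    ]]
[-1.1454 -3.4334 94.6143] [ 0.0212  0.4945 -3.057 ]
True 15.9167 [-1.4343 -3.549  32.039 ] [0.1495 0.1961 5.2786] 0.2748681384431207
```

Force contact is purely along block z, at 32 mm. That matches the expected seating depth of 32–34 mm. I release, retreat and look.

```bash
python3 - <<'E'
from h import *
bot.hold(.2); ungrasp(); bot.hold(.3)
s=bot.read_state(); p=np.array(s['tool_pos']); print(s['t'],s['width'],s['ft_force'])
bot.move_l(p+RB[:,2]*.14,speed=.12)
im,s=snap('wrist','w5.png'); C=cam('wrist',s); np.savez('pics/w5',C1=C[0],k=C[1],R=C[2],p=C[3])
a=cv2.imread('pics/w5.png')[100:300,150:410]; cv2.imwrite('pics/c5.png',cv2.resize(a,None,fx=3,fy=3,interpolation=cv2.INTER_CUBIC))
# knob push feasibility: tool straight along block -z vs vertical down
k=nets.mark_of('wrist','jaw_knob'); print([(r['score'],r['at']) for r in k[:2]], s['t'],s['tool_pos'])
K,kk,R,pp=C; E=np.array(s['ee_rot']); Cc=(K,kk,R,pp+E@np.array([.0003,0,-.0033]))
q,v=ray(Cc,k[0]['at']); a=RB.T@(q-O); b=RB.T@v; print('knob in block at x=0:',(a-b*a[0]/b[0])*1e3,'at z=-.03',(a+b*(-.03-a[2])/b[2])*1e3)
for nm,RR in(('tilt',RT),('tilt0',Rtool(RB)),('down1',Rtool(Rz(-.239),1)),('down0',Rtool(Rz(-.239),0))):
    for y in(-.16,-.10): print(nm,y,planner.ik(O+RB@np.array([0,y,-.03])+RR[:,2]*.012,RR))
E
```

```text
17.0417 1.0024991219524515 [ 0.7211 -0.3288 -0.2565]
[(0.96, [174.1, 185.3])] 18.3583 [ 0.5074 -0.0609  0.2748]
knob in block at x=0: [   0.     -112.1939  -37.4548] at z=-.03 [  -1.4345 -109.898   -30.    ]
tilt -0.16 [ 44.8221  31.957  -32.0122 125.0719 106.2465  13.021   -5.6403]
tilt -0.1 [ 35.0814  30.9051 -28.8438 126.3468 108.8517  15.1658 -15.5315]
tilt0 -0.16 [ 16.4891  29.7256   9.1994 125.3552 243.914   10.3952  33.5728]
tilt0 -0.1 [ 32.4203  30.3065 -24.8794 126.3804 112.1631  13.1202 160.8495]
down1 -0.16 [ 50.503   45.2446 -53.9127  96.9118  41.5002  60.0024  58.9391]
down1 -0.1 [ 45.899   45.4307 -55.5582  97.9234  42.5729  60.2772  52.0569]
down0 -0.16 [  34.8217   37.5275  -24.03     97.1222   19.0597   49.4293 -101.0094]
down0 -0.1 [  29.9689   37.215   -25.072    98.1343   19.8264   49.0811 -107.4459]
```

View pics/c5.png

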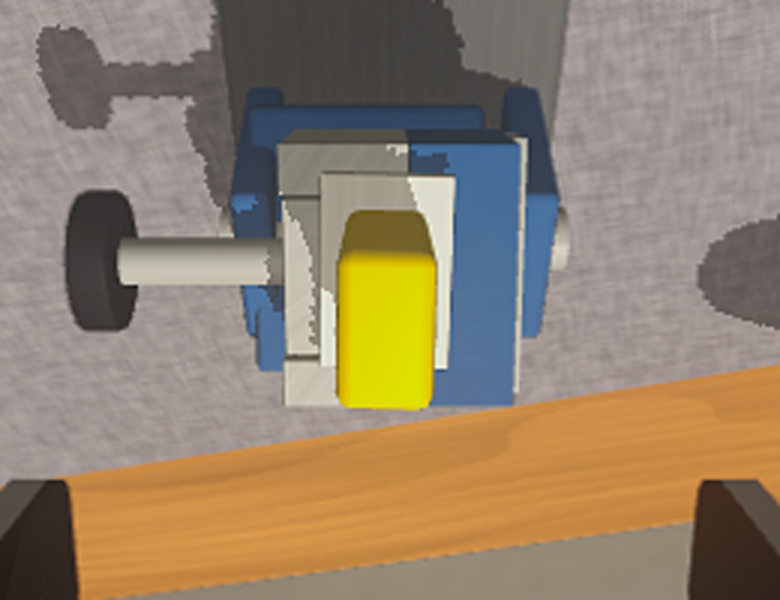

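The gauge is seated: the shoulder is flat on the jaw tops, centred along the slot, with the handle at crop (385,320). The knob's outer face is about 110–115 mm out along -y. Next I shut the fingers and push the knob sideways with their flanks, the camera turned outward.

```bash
python3 - <<'E'
from h import *
ez=np.array([0,0,1.]); ey=RB[:,1]; R=np.column_stack([-ey,-np.cross(ey,ez),-ez]); print(np.linalg.det(R))
k=O+RB@np.array([0,0,-.03]); k[2]-=.012
P=lambda y,dz=0:k+ey*y+ez*dz
s=bot.read_state(); bot.move_l(np.array(s['tool_pos'])+[-.03,-.05,.05],speed=.15)
grab(20)
bot.move_to(P(-.165,.17),R); print('above',bot.read_state()['t'],bot.read_state()['qpos'])
bot.move_l(P(-.165),speed=.15,max_force=15) and print('hit!')
bot.hold(.2); s=bot.read_state(); print(s['t'],inb(s['tool_pos']))
hit=bot.move_l(P(-.095),speed=.025,max_force=16)
s=bot.read_state(); print(hit,s['t'],inb(s['tool_pos']),RB.T@s['ft_force'])
E
```

```text
1.0
above 21.1583 [ 51.3181  34.5803 -54.7429  83.9928  28.4881  76.0762 160.816 ]
22.6417 [  -5.3548 -165.0285  -39.9748]
True 24.7 [  -6.4706 -110.8162  -40.5403] [-0.683   0.1723 -0.2013]
```

```bash
python3 - <<'E'
from h import *
s=bot.read_state(); p=np.array(s['tool_pos'])
hit=bot.move_l(p+RB[:,1]*.015,speed=.012,max_force=22)
s=bot.read_state(); print(hit,s['t'],inb(s['tool_pos']),RB.T@s['ft_force'])
bot.hold(.2); s=bot.read_state(); print(inb(s['tool_pos']),RB.T@s['ft_force'])
im,s=snap('side','s6.png'); im,s=snap('scene','sc6.png')
E
```

```text
True 25.4667 [  -7.4586 -111.2721  -40.8551] [-0.3736  0.0285  0.222 ]
[  -7.8919 -111.204   -41.038 ] [-0.3227  0.4007  0.0248]
```

Both pushes met a firm stop at about -111 mm, so the jaw is probably closed. I back off and check from above.

```bash
python3 - <<'E'
from h import *
ey=RB[:,1]
s=bot.read_state(); p=np.array(s['tool_pos'])
bot.move_l(p-ey*.05,speed=.08); bot.move_l(p-ey*.05+[0,0,.2],speed=.2)
bot.move_to(O+RB@np.array([0,-.02,.20]),RT); bot.hold(.1)
im,s=snap('wrist','w7.png'); C=cam('wrist',s); np.savez('pics/w7',C1=C[0],k=C[1],R=C[2],p=C[3]); print(s['t'],s['tool_pos'])
K,kk,R,pp=C; E=np.array(s['ee_rot']); Cc=(K,kk,R,pp+E@np.array([.0003,0,-.0033]))
X=np.array([(-42,-36),(-42,38),(42,38),(42,-36)])/1e3
print('vise corners',((proj(Cc,np.c_[X,[0]*4]@RB.T+O)-[180,90])*3.5).round())
print('shoulder if y=0,x=0',((proj(Cc,np.array([(-.03,-.02,.008),(-.03,.02,.008),(.03,-.02,.008),(.03,.02,.008)])@RB.T+O)-[180,90])*3.5).round())
a=cv2.imread('pics/w7.png')[90:255,180:400]; cv2.imwrite('pics/c7.png',cv2.resize(a,None,fx=3.5,fy=3.5,interpolation=cv2.INTER_CUBIC))
E
```

```text
29.25 [ 0.4928 -0.0738  0.3013]
vise corners [[282. 178.]
 [545. 178.]
 [533. 463.]
 [286. 463.]]
shoulder if y=0,x=0 [[339. 223.]
 [483. 224.]
 [339. 432.]
 [477. 431.]]
```

View pics/c7.png

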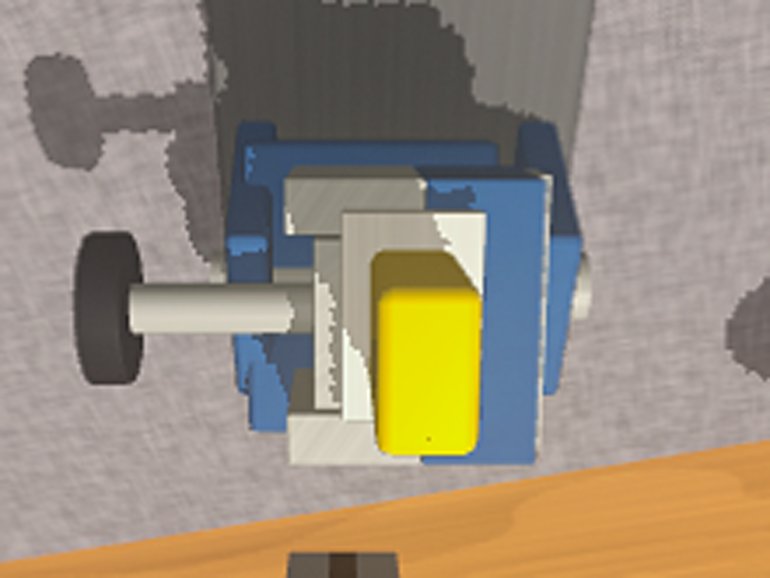

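The check picture shows:
- **Gauge:** the shoulder edges are at columns 342 and 487, which puts it at y≈0 against the fixed jaw. It is about 3 mm toward -x, within the 6 mm allowed, and flat and square.
- **Jaw:** its back edge moved about 6.1 mm, so the joint is at about 10 mm, which is closed.

The robot is clear of everything, so I hand in.

```bash
python3 -c "
from h import *
print(bot.sign_off(), bot.read_state()['t'])"
```

```text
the job is handed in; nothing more can be done
the job is handed in; nothing more can be done
```

The yellow gauge is seated in the tilted vise against the fixed jaw, with the jaw closed to about 10 mm; the job was handed in after about 29 s, and the result of the judging was not shown.

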